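Flip a battery control board onto its docking bed

ROBOT

A 6-joint arm with a two-finger parallel gripper is mounted at the origin on the work surface. World frame = base frame: x ahead of the robot, y to its left, z up, the work surface at z = 0. Lengths are in m, angles in rad, forces in N, time in s.
With the tool pointing down it reaches from about 0.325 to 1 m from the base axis. Payload 5.1 kg.
Tool frame: the origin (TCP) lies between the finger pads; the fingertips stand 22 mm ahead of it and the grasp point (between the pads) lies 3 mm ahead of it; y points along the fingers, x is the direction in which the jaws open and shut, and the axes are right-handed (so a half turn about y gives the same grasp; the last joint's range is limited). The gripper opens to 85 mm and grips with 20 to 120 N. Pads are 22 mm wide; open, the fingers measure 114 mm over their backs; the gripper's body (76 mm by 85 mm) begins 54 mm behind the grasp point. The pads swing forward as they close: fully open they stand 13 mm farther back than shut.
Start: joints at [-1.28, 0.124, 1.65, -0, 1.367, -0.083], TCP at [0.237, -0.605, 0.253] pointing down, gripper open.
Joint ranges: [-2.61, 2.61], [-1.02, 2.33], [0.03, 2.71], [-1.35, 4.49], [0.32, 2.68], [-2.91, 2.91]. Speed limits (rad/s): [2.57, 2.57, 3.14, 3.14, 3.14, 3.14].

INTERFACE

Orientations are given as a unit quaternion [x, y, z, w].
In Python, from rig import env, cams, sign_off, models gives the robot as it stands.
- The arm moves only by the tool arm_command, never from a script. Its argument "rows" is a list of rows, each a list of 4 numbers: the shift along the world's x, y, z in cm, then the turn about the world's z in degrees. A call has 1 to 10 rows; each row is the pose to reach, as a shift and turn from the pose measured when the call began; what a row does not reach only later rows make up. A row lasts 1/8 s, in which the tool goes at most 62.5 mm and 10.7 degrees, less where a joint would pass 70% of its speed; a pose out of reach is approached as far as the arm can. A call with a gripper value outside its range is refused whole. "claw" is the opening, from 0 (shut) to 1 (fully open), set as the call begins (left out, the last holds). The fingers move at their own pace and stop on an object; "force" is the grip in N (left out, the last holds). Time passes only in rows, so rows that repeat a pose let the fingers close. It gives the time, the measured TCP pose, the force and the opening at its end, in the units of the state.
- env.sense(): the state, without advancing time (a new reading comes with each control period).
- cams.get_image(name): name is "scene" or "side" or "wrist"; returns the picture (400x640x3 uint8, red, green, blue); there is no depth.
- cams.get_calibration(name): a dict with "camera_matrix" (3x3 intrinsics, pixels), "D" ([k1, k2, p1, p2, k3] as OpenCV has them; the pictures are not rectified), "view" (4x4, takes a point from world to camera coordinates); the wrist camera has in their place "T_tool_cam" (4x4, takes a point from camera to tool coordinates, whose origin is the TCP and whose axes are the tool frame's). Camera axes: x right, y down, z forward; pixel columns grow to the right and rows downward; lengths in m; the calibration is good to about 2 mm. A picture is of the moment at which its call begins: read the wrist's pose just before it. get_calibration takes no time and is no camera call.
- sign_off(): hands the job in, once; it reports no verdict.
Trained networks look in the newest picture that a camera, given by its name, has taken for a name from the list of things; names that differ only in an ending like _2 or _b are one class to them, and where a whole thing is asked for, a point or a joint stands for the part that bears it (a point fixed in the world has none). Each returns a list of dicts, best first, with "p" (0 to 1); they miss things now and then, are a little off and sometimes report something else, mostly with a low value. They report only what shows in the picture. A call takes as long as a camera call. They do not tell look-alikes from the thing itself.
- models.boxes_of(name, camera): "location" ([row, column] in pixels, amid what is visible of it).
- models.regions_of(name, camera): "mask" (400x640 bool, what is visible of it) and "location" ([row, column] in pixels, amid what is visible of it).
- models.spot_point(name, camera): "location" ([row, column] in pixels: a listed point, or the origin of a listed thing).
The state is a dict: "time_s": time; "joints": joint angles; "joint_vel": joint speeds; "joint_efforts": joint torques, N m; "tool_pos": TCP position; "tcp_rot": TCP orientation; "wrist_force": force on the tool from outside, world axes, zero at the start; "wrist_torque": the same for the moment, N m; "opening": finger opening in m.
Only numpy, scipy, OpenCV 4.12 (cv2) and the standard library are available. Lean on these libraries where they do the work, as an engineer would, in place of code of your own. Each camera call takes 0.05 s, during which the arm holds its last target. There are 200 camera calls.

TASK

The control board lies face down on the blue bench, propped on its connector. Using only the fingertips, gently push it against the front edge of the raised docking bed, tip it up on edge there and over so that it lands on the bed with its green connector side up, then push it back until it no longer overhangs the front of the bed. Do not pinch it, pick it up or carry it, and leave the plug, the jar and the screwdriver where they are.

Things in the scene. Friction and masses are not known exactly. Their poses are not given: they have to be found in the camera images.
- board: Control board, about 150 g: plate 90 (x) by 110 (y) by 5 mm, bare aluminium back (-z), green component side (+z). Origin: centre of the plate. A black connector, 74 mm along y and 20 mm tall, stands on the green side 18 to 31 mm from the centre towards +x; other parts are 3 mm tall. It starts face down and sloping, its -x edge towards the bed. Finally its z is up and its x along the bed's x.
- board_toe (a point): Middle of the board's toe edge (-x), on the green face. At the start it rests on the bench, 2 to 55 mm short of the bed's front. Once against the bed, the board turns about this edge when its heel is raised.
- board_heel (a point): Middle of the heel edge (+x), on the green face: a 14 mm lip of bare plate beyond the connector, at the start 27 mm above the bench, the board sloping 18 degrees. A tilted fingertip fits under the lip, to push there and raise it. Pushed past upright, the board topples onto the bed by itself and then overhangs the front by roughly 20 mm.
- bed: Docking bed, fixed: grey block with black rubber top, 110 (x) by 180 (y) mm, top 22 mm above the bench. Upright front face at x = -55 mm. Orange stop rail along y, 12 mm above the top, inner face at x = +39 mm: 94 mm from the front for the board. Origin: centre of the underside. x points from front to stop (the way to push, roughly to the robot's left), y along the front edge, z up.
- bed_front (a point): Middle of the bed's upper front edge, 22 mm above the bench.
- plug: Bystander: loose orange plug standing upright, 45 mm across, 60 mm tall, beyond the bed's stop. Origin: centre of its underside.
- jar: Bystander: loose clear jar with yellow cap, 52 mm across, 70 mm tall, beyond the bed's stop. Origin: centre of its underside.
- driver: Bystander: loose red screwdriver lying along the side of the bed away from the robot, about 200 mm long. Origin: underside, near the middle.
Mind the look-alikes: they are no part of the job. Several things look just like the board: the one meant starts farthest from the robot's base.

How it is judged:
On the way, in this order (a step that is already met when the one before it is completed fails the run):
1. the board stands on its toe edge at the front of the bed, tipped up by the fingers (angle between board's own z axis and vertical between 1.2 and 1.95 rad and height (world z) of board_toe below 0.018 m and x of board_toe in the frame of bed between -0.09 and -0.05 m and contact force between the fingers and board above 0.05 N), for 0.05 s.
2. the board has toppled onto the bed, green side up (angle between board's own z axis and vertical below 0.08 rad and height (world z) of board between 0.02 and 0.03 m and x of board in the frame of bed above -0.055 m), for 0.1 s.
At the end, for the whole second after the job is handed in: The board lies flat (within 0.08 rad) and still on the bed's top, green connector side up, overhanging the front by at most 8 mm, square to the bed within 0.14 rad and within 35 mm of the middle of its length; plug, jar and screwdriver are within 20 mm of where they were (angle between board's own z axis and vertical below 0.08 rad and height (world z) of board between 0.02 and 0.03 m and x of board in the frame of bed between -0.018 and 0 m and y of board in the frame of bed between -0.035 and 0.035 m and angle between the x axis of board and the x axis of bed, either way round below 0.14 rad and linear speed of board below 0.01 m/s and distance of each of plug, jar, driver from where it was at the start of the episode below 0.02 m); the robot touches nothing.
It fails at once if the board is lifted or carried (its toe edge more than 50 mm, or its centre more than 80 mm, above the bench) (height (world z) of board_toe above 0.05 m or height (world z) of board above 0.08 m).
It fails at once if the board is pinched or pressed hard (fingers on it with over 35 N) (contact force between the fingers and board above 35 N).
It fails at once if the board is in the air, held by the fingers alone, before it is tipped up (angle between board's own z axis and vertical above 2 rad and height (world z) of board_toe above 0.024 m and contact force between the fingers and board above 0.05 N).
It fails at once if the plug, the jar or the screwdriver is displaced by more than 20 mm (distance of any of plug, jar, driver from where it was at the start of the episode above 0.02 m).
It also fails if it takes over 54 s, if anything falls off the work surface, if the arm or the gripper's body presses on something with over 40 N, if the wrist force passes 120 N, or if a joint passes its speed limit or range.

## Working session

There is one attempt and no reset: what is moved stays moved. The work goes in short steps, Python scripts to look and compute and a tool call to move; the robot and the scene stay as the last step left them, time stands still between calls to the robot, and variables do not carry over. Pictures are saved under pics/ and viewed, about 8 in all and at most 12, crops included, and the job is handed in when it is done.

Besides the shell and the picture viewer there is one more tool, called as name(argument=value, ...), one argument or row to a line, values as JSON. arm_command: Moves the arm, as the interface text tells. Its arguments: {"type":"object","properties":{"rows":{"type":"array"},"claw":{"type":"number"},"force":{"type":"number"}},"required":["rows"]}

```bash
mkdir -p pics
cat > h.py <<'E'
import numpy as np, cv2
from scipy.spatial.transform import Rotation as R
from rig import env, cams, sign_off, models
def cal(n):
    c=cams.get_calibration(n); K=np.array(c["camera_matrix"]);D=np.array(c["D"],float)
    if "view" in c: V=np.array(c["view"])
    else:
        s=env.sense();T=np.eye(4);T[:3,:3]=R.from_quat(s["tcp_rot"]).as_matrix();T[:3,3]=s["tool_pos"]
        V=np.linalg.inv(T@np.array(c["T_tool_cam"]))
    return K,D,V
def onplane(n,rc,z):
    K,D,V=cal(n);u=cv2.undistortPoints(np.array([[[rc[1],rc[0]]]],float),K,D)[0,0]
    Rm=V[:3,:3];o=-Rm.T@V[:3,3];d=Rm.T@np.array([u[0],u[1],1]);return o+d*(z-o[2])/d[2]
def proj(n,P):
    K,D,V=cal(n);p,_=cv2.projectPoints(np.array(P,float).reshape(-1,3),cv2.Rodrigues(V[:3,:3])[0],V[:3,3],K,D);return p[:,0,:]
def save(n,f,im=None,crop=None,s=1):
    im=cams.get_image(n) if im is None else im
    if crop: im=im[crop[0]:crop[1],crop[2]:crop[3]]
    cv2.imwrite("pics/"+f,cv2.resize(im[:,:,::-1],None,fx=s,fy=s));return im
E
python3 - <<'E'
from h import *
s=env.sense();print(s["time_s"],s["tool_pos"],s["tcp_rot"],s["opening"])
a=save("scene","s0.png")
zs=dict(board=.015,board_toe=0,board_heel=.027,bed=0,bed_front=.022,plug=0,jar=0,driver=0)
b=save("side","d0.png")
for n in ("scene","side"):
    print(n,-cal(n)[2][:3,:3].T@cal(n)[2][:3,3])
    for k,z in zs.items():
        for r in models.spot_point(k,n): print(k,np.round(r["location"]),round(r["p"],2),np.round(onplane(n,r["location"],z),3))
cv2.imwrite("pics/both.png",cv2.resize(np.vstack([a,b])[:,:,::-1],(480,600)))
E
```

```text
0.0 [ 0.23716474 -0.60457108  0.25202327] [-0.5837315   0.39896425 -0.39780203  0.58466966] 0.08540664585867319
scene [ 0.99679377 -0.0275475   0.64538635]
board [212. 300.] 0.87 [0.529 0.088 0.015]
board [197. 201.] 0.76 [ 0.409 -0.107  0.015]
board [164. 278.] 0.58 [0.37  0.084 0.015]
board_toe [220. 320.] 0.82 [0.554 0.125 0.   ]
board_toe [205. 184.] 0.68 [ 0.404 -0.15   0.   ]
board_toe [165. 295.] 0.64 [0.373 0.125 0.   ]
board_heel [191. 217.] 0.9 [ 0.415 -0.07   0.027]
board_heel [163. 260.] 0.6 [0.364 0.043 0.027]
board_heel [212. 278.] 0.56 [0.522 0.043 0.027]
bed [213. 358.] 0.76 [0.566 0.21  0.   ]
bed_front [207. 333.] 0.64 [0.546 0.159 0.022]
plug [186. 423.] 0.98 [0.549 0.385 0.   ]
plug [210. 278.] 0.62 [0.495 0.046 0.   ]
plug [212. 359.] 0.6 [0.564 0.214 0.   ]
jar [227. 426.] 0.81 [0.653 0.331 0.   ]
jar [204. 337.] 0.64 [0.526 0.177 0.   ]
driver [284. 332.] 0.57 [0.705 0.093 0.   ]
side [ 0.39060368 -0.62828795  0.83856601]
board [239. 311.] 0.94 [0.535 0.085 0.015]
board [320. 269.] 0.68 [ 0.412 -0.109  0.015]
board [250. 237.] 0.63 [0.366 0.086 0.015]
board_toe [230. 313.] 0.87 [0.549 0.125 0.   ]
board_toe [344. 263.] 0.7 [ 0.393 -0.15   0.   ]
board_toe [241. 237.] 0.63 [0.368 0.126 0.   ]
board_heel [300. 269.] 0.85 [ 0.419 -0.069  0.027]
board_heel [260. 240.] 0.74 [0.37  0.045 0.027]
board_heel [250. 307.] 0.6 [0.518 0.045 0.027]
bed [204. 316.] 0.9 [0.573 0.21  0.   ]
bed_front [213. 314.] 0.86 [0.558 0.158 0.022]
plug [162. 296.] 0.9 [0.555 0.385 0.   ]
jar [171. 343.] 0.9 [0.671 0.321 0.   ]
driver [235. 379.] 0.65 [0.698 0.078 0.   ]
driver [159. 294.] 0.21 [0.551 0.396 0.   ]
```

View pics/s0.png

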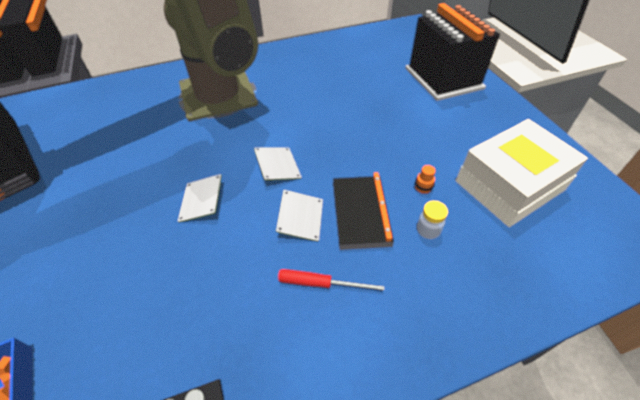

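View pics/d0.png

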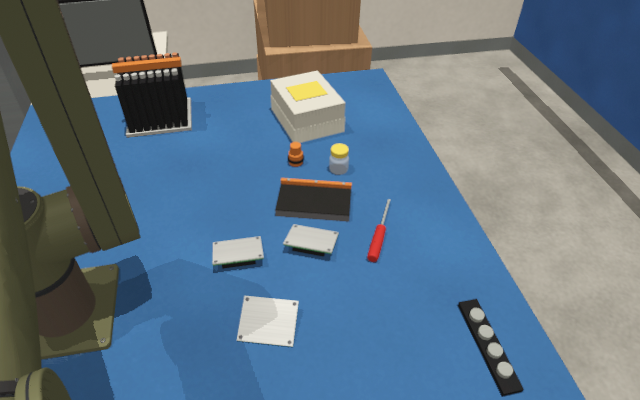

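Look-alikes for the board, as (col, row) in the scene picture: (201,197), (278,164) and (300,212). In the side picture they are (269,320), (237,250) and (311,239). The one at (300,212) lies at about (0.53, 0.09), farthest from the base and just before the bed (358,213), so I choose it. The toe gap is about 30 mm.

Run:
```python
from h import *
s=env.sense();M=R.from_quat(s["tcp_rot"]).as_matrix();print(np.round(M,3))
print([np.hypot(*p) for p in [(.532,.0865),(.41,-.107),(.368,.085)]])
for n in("scene","side"):
    im=cams.get_image(n)
    if n=="scene": save(n,"crop.png",im,(150,260,240,410),4)
    for k,z in(("board",.018),("bed",.022)):
        for r in models.regions_of(k,n)[:3]:
            m=r["mask"];ys,xs=np.nonzero(m)
            P=np.array([onplane(n,(y,x),z)[:2] for y,x in zip(ys,xs)][::3])
            q=cv2.minAreaRect((P*1000).astype(np.float32));print(n,k,round(r["p"],2),np.round(r["location"]),q)
            if n=="side" or k=="bed": print(np.round(cv2.boxPoints(q)).tolist())
```

```text
[[ 0.365  0.     0.931]
 [-0.931 -0.     0.365]
 [ 0.    -1.     0.   ]]
[np.float64(0.5389863170804988), np.float64(0.42373222676591404), np.float64(0.3776890255223204)]
scene board 0.96 [216. 298.] ((534.4708251953125, 84.4509506225586), (89.3619613647461, 124.19615173339844), 64.83395385742188)Traceback (most recent call last):
  File "<stdin>", line 10, in <module>
  File "h.py", line 12, in onplane
    K,D,V=cal(n);u=cv2.undistortPoints(np.array([[[rc[1],rc[0]]]],float),K,D)[0,0]
          ~~~^^^
  File "h.py", line 5, in cal
    c=cams.get_calibration(n); K=np.array(c["camera_matrix"]);D=np.array(c["D"],float)
ValueError: time passes only in moves, steps and waits
```

View pics/crop.png

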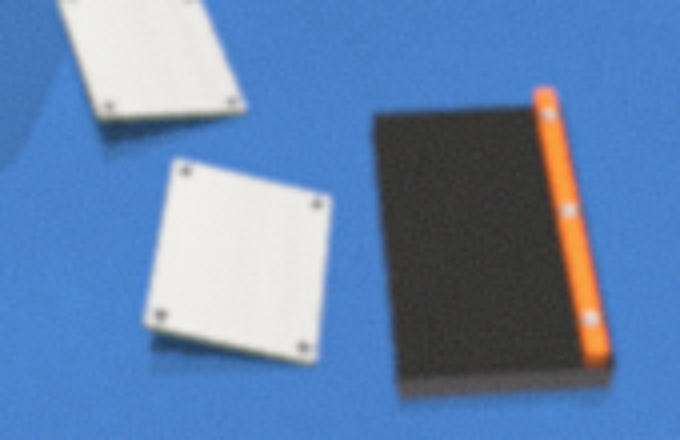

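Run:
```python
from h import *
for n,c,r,z in [("toeN",322.5,198.75,.005),("toeF",319.5,240.5,.005),("heelN",283.25,189.5,.032),("heelF",276.25,231.25,.032),("bedN",333.75,178.75,.022),("bedF",340,243.75,.022)]:
    print(n,np.round(onplane("scene",(r,c),z),4))
```

```text
toeN [0.5038 0.1499 0.005 ]
toeF [0.6062 0.1049 0.005 ]
heelN [0.4685 0.0704 0.032 ]
heelF [0.5707 0.0251 0.032 ]
bedN [0.4704 0.1904 0.022 ]
bedF [0.6385 0.1371 0.022 ]
```

arm_command(
  rows=[
    [5,6,-1,10],
    [8,12,-2,20],
    [11,18,-3,30],
    [14,24,-4,40],
    [16.5,30,-5,50.5],
    [19,36,-6,50.5],
    [21.5,42,-7,50.5],
    [23.5,48,-8,50.5],
    [25.5,54,-9,50.5],
    [26.4,59.6,-10,50.5],
  ],
  claw=0.5,
)

```text
time_s: 2.25
tool_pos: [0.493, -0.0449, 0.1602]
tcp_rot: [0.698, -0.111, 0.112, -0.698]
wrist_force: [-0.1, 0.2, 0.6]
opening: 0.0425
```

arm_command(
  rows=[
    [0,0.2,0,0],
    [0,0.2,0,0],
    [0,0.2,0,0],
  ],
)

```text
time_s: 2.62
tool_pos: [0.4931, -0.0442, 0.1607]
tcp_rot: [0.698, -0.111, 0.113, -0.698]
wrist_force: [0.8, 0.2, -0.8]
opening: 0.0427
```

arm_command(
  rows=[
    [0.3,1,-4,0],
    [0.6,2,-8,0],
    [0.9,3,-11,0],
    [1.2,3.8,-12,0],
    [1.2,3.8,-12.8,0],
    [1.2,3.8,-12.8,0],
    [1.2,3.8,-12.8,0],
  ],
)

```text
time_s: 3.5
tool_pos: [0.506, -0.0066, 0.0339]
tcp_rot: [0.698, -0.11, 0.114, -0.698]
wrist_force: [0.4, -0.7, 0.2]
opening: 0.0427
```

Run:
```python
from h import *
s=env.sense();print(s["tool_pos"],s["wrist_force"])
save("side","d1.png",None,(150,330,220,420),4)
im=cams.get_image("wrist");
for k,z in(("board_heel",.027),("board_toe",0),("bed_front",.022)):
    for n in("wrist","side"):
        if n=="side" and k=="board_heel": pass
        for r in models.spot_point(k,n)[:3]: print(n,k,np.round(r["location"]),round(r["p"],2),np.round(onplane(n,r["location"],z),3))
save("wrist","w1.png",im)
```

```text
[ 0.50602161 -0.00659091  0.03385936] [ 0.3854878  -0.65278429  0.21635861]
wrist board_heel [162. 313.] 0.89 [0.518 0.047 0.027]
wrist board_heel [266.  27.] 0.73 [0.366 0.043 0.027]
side board_heel [302. 269.] 0.91 [ 0.418 -0.073  0.027]
side board_heel [262. 241.] 0.75 [0.373 0.039 0.027]
side board_toe [342. 263.] 0.66 [ 0.395 -0.145  0.   ]
side board_toe [231. 317.] 0.64 [ 0.556  0.121 -0.   ]
side board_toe [238. 234.] 0.6 [0.363 0.136 0.   ]
wrist bed_front [ 48. 324.] 0.46 [0.536 0.088 0.022]
```

View pics/d1.png

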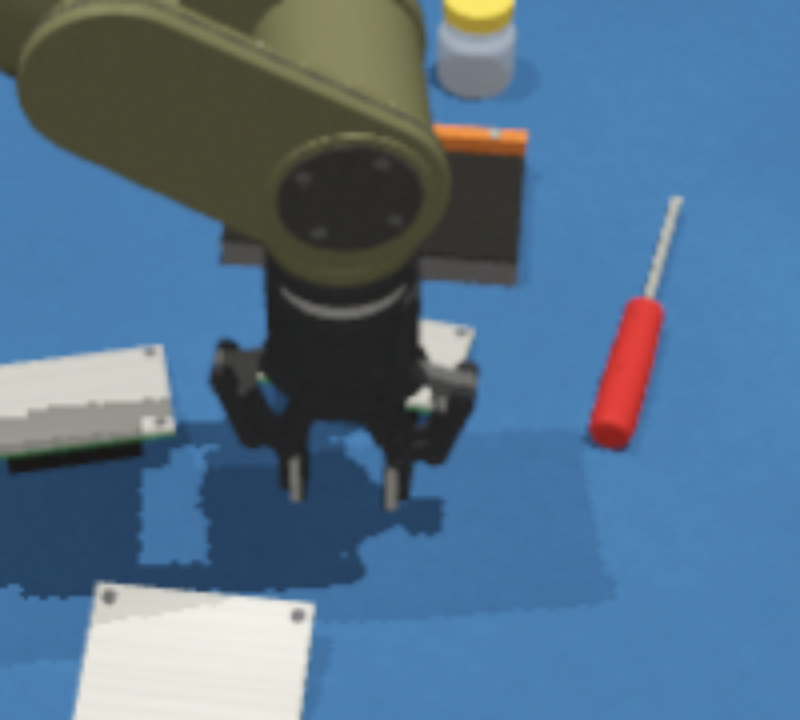

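arm_command(
  rows=[
    [0.4,1.1,0,0],
    [0.8,2.3,0,0],
    [1.1,3.2,0,0],
    [1.3,3.7,0,0],
    [1.45,4.2,0,0],
    [1.6,4.7,0,0],
    [1.75,5.2,0,0],
    [1.9,5.7,0,0],
    [1.95,5.9,0,0],
    [1.95,5.9,0,0],
  ],
)

```text
time_s: 5.15
tool_pos: [0.5247, 0.0531, 0.0328]
tcp_rot: [0.698, -0.111, 0.113, -0.698]
wrist_force: [-0.1, -1.0, -1.1]
opening: 0.0426
```

Run:
```python
from h import *
s=env.sense();print(s["tool_pos"],s["wrist_force"])
a=save("scene","s2.png",None,(140,260,230,420),4)
cams.get_image("wrist")
for k,z in(("board_heel",.027),("board_toe",0),("board",.015),("bed_front",.022)):
    for n in("wrist","scene"):
        for r in models.spot_point(k,n)[:3]: print(n,k,np.round(r["location"]),round(r["p"],2),np.round(onplane(n,r["location"],z),3))
```

```text
[0.52466469 0.0530931  0.03276237] [-0.07235459 -0.98765457 -1.07574962]
wrist board_heel [363.  64.] 0.83 [0.367 0.042 0.027]
wrist board_heel [255. 312.] 0.6 [0.523 0.065 0.027]
scene board_heel [210. 285.] 0.7 [0.522 0.058 0.027]
scene board_heel [190. 220.] 0.65 [ 0.415 -0.062  0.027]
wrist board_toe [ 62. 309.] 0.91 [0.548 0.146 0.   ]
wrist board_toe [213.  14.] 0.62 [0.366 0.127 0.   ]
scene board_toe [200. 183.] 0.65 [ 0.389 -0.15   0.   ]
scene board_toe [216. 327.] 0.62 [ 0.55   0.142 -0.   ]
scene board_toe [165. 294.] 0.4 [0.374 0.124 0.   ]
wrist board [291.  36.] 0.74 [0.366 0.084 0.015]
wrist board [155. 315.] 0.59 [0.538 0.107 0.015]
scene board [198. 202.] 0.83 [ 0.411 -0.105  0.015]
scene board [211. 309.] 0.82 [0.534 0.108 0.015]
wrist bed_front [  8. 302.] 0.92 [0.552 0.163 0.022]
scene bed_front [209. 334.] 0.67 [0.552 0.159 0.022]
```

View pics/s2.png

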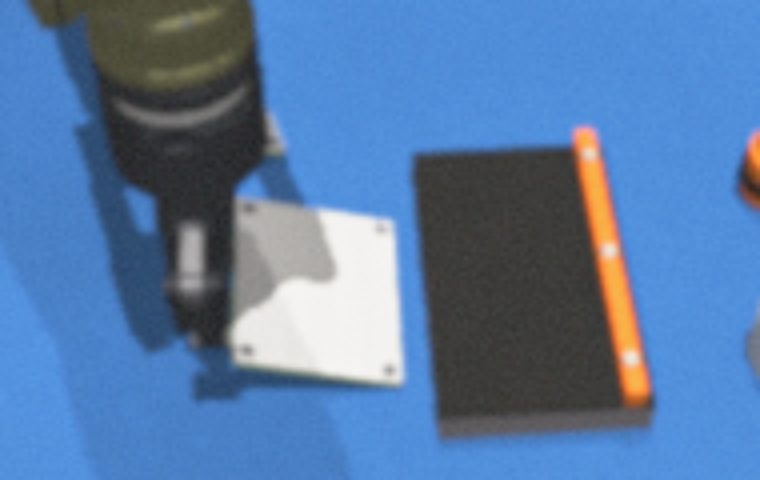

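arm_command(
  rows=[
    [0.12,0.4,0,0],
    [0.25,0.8,0,0],
    [0.37,1.2,0,0],
    [0.46,1.45,0,0],
    [0.5,1.6,0,0],
    [0.5,1.6,0,0],
  ],
)

```text
time_s: 6.4
tool_pos: [0.53, 0.0678, 0.033]
tcp_rot: [0.699, -0.11, 0.113, -0.697]
wrist_force: [-0.5, -6.6, 0.3]
opening: 0.0426
```

arm_command(
  rows=[
    [0.06,0.2,0,0],
    [0.06,0.2,0,0],
  ],
)

```text
time_s: 6.65
tool_pos: [0.5304, 0.068, 0.0331]
tcp_rot: [0.701, -0.11, 0.112, -0.696]
wrist_force: [-1.1, -9.0, 1.8]
opening: 0.0426
```

Run:
```python
from h import *
s=env.sense();print(s["tool_pos"],s["wrist_force"])
a=save("scene","s3.png",None,(140,260,230,420),4)
cams.get_image("wrist")
for k,z in(("board_heel",.027),("board_toe",0),("board",.015),("bed_front",.022)):
    for n in("wrist","scene"):
        for r in models.spot_point(k,n)[:3]: 
            p=onplane(n,r["location"],z)
            if p[0]>.48: print(n,k,np.round(r["location"]),round(r["p"],2),np.round(p,3))
```

```text
[0.53043263 0.06800979 0.0330686 ] [-1.11067928 -8.96569726  1.79316848]
wrist board_heel [257. 311.] 0.96 [0.528 0.079 0.027]
scene board_heel [210. 294.] 0.56 [0.528 0.076 0.027]
scene board_toe [214. 336.] 0.89 [0.552 0.164 0.   ]
scene board_toe [212. 316.] 0.17 [0.53  0.124 0.   ]
wrist board [155. 313.] 0.73 [0.543 0.122 0.015]
scene board [212. 316.] 0.84 [0.542 0.121 0.015]
wrist bed_front [ 55. 302.] 0.82 [0.552 0.162 0.022]
wrist bed_front [ 64. 309.] 0.66 [0.554 0.158 0.022]
scene bed_front [214. 334.] 0.17 [0.566 0.153 0.022]
```

arm_command(
  rows=[
    [0.04,0.12,0.4,0],
    [0.08,0.26,0.8,0],
    [0.14,0.45,1.3,0],
    [0.23,0.71,1.8,0],
    [0.35,1.08,2.5,0],
    [0.35,1.08,2.5,0],
  ],
)

```text
time_s: 7.9
tool_pos: [0.5342, 0.0791, 0.0589]
tcp_rot: [0.701, -0.109, 0.112, -0.696]
wrist_force: [-1.3, -5.2, 2.9]
opening: 0.0427
```

Run:
```python
from h import *
s=env.sense();print(s["tool_pos"],s["wrist_force"])
a=save("scene","s4.png",None,(140,260,230,420),4)
```

```text
[0.53415031 0.07909906 0.05885907] [-1.33887134 -5.24878244  2.86137799]
```

View pics/s4.png

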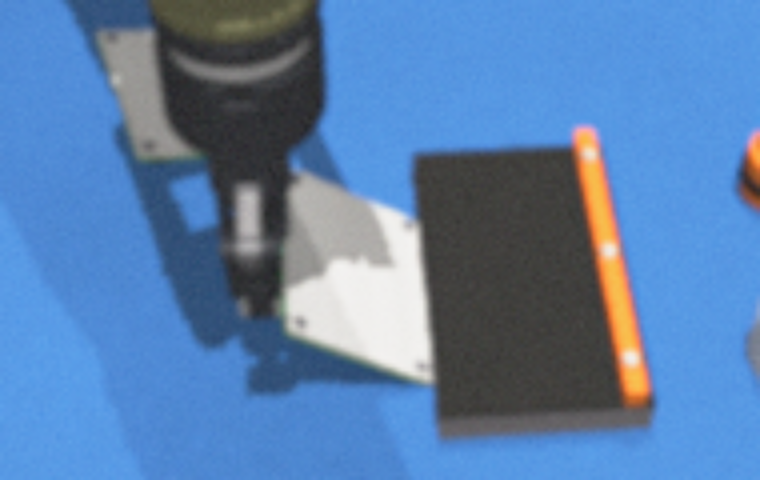

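arm_command(
  rows=[
    [0.09,0.3,0.5,0],
    [0.19,0.58,0.85,0],
    [0.3,0.92,1.3,0],
    [0.44,1.35,1.7,0],
    [0.59,1.82,2.1,0],
    [0.72,2.2,2.4,0],
    [0.86,2.65,2.6,0],
    [0.86,2.65,2.6,0],
  ],
)

```text
time_s: 8.95
tool_pos: [0.5428, 0.1058, 0.0846]
tcp_rot: [0.701, -0.109, 0.112, -0.696]
wrist_force: [-0.9, -0.8, 0.8]
opening: 0.0429
```

Run:
```python
from h import *
s=env.sense();print(s["tool_pos"],s["wrist_force"])
a=save("scene","s5.png",None,(140,260,230,420),4)
```

```text
[0.54277409 0.10578741 0.08464242] [-0.85413897 -0.79304813  0.84626295]
```

View pics/s5.png

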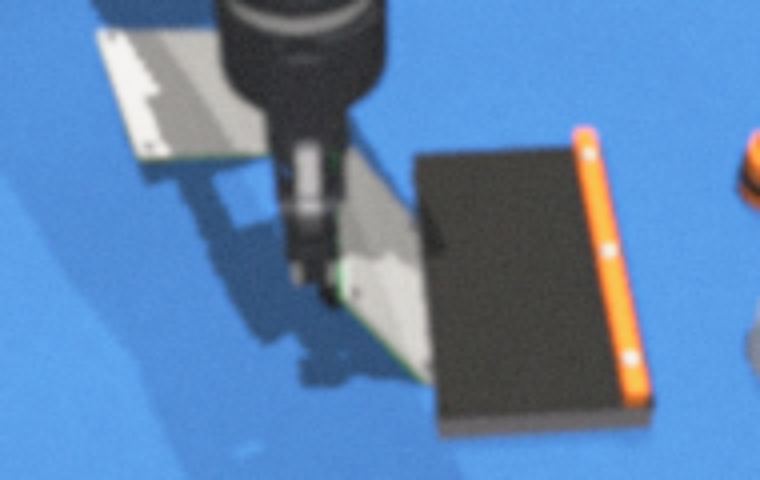

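arm_command(
  rows=[
    [0.16,0.5,0.5,0],
    [0.34,1.05,0.8,0],
    [0.52,1.6,1.05,0],
    [0.7,2.15,1.2,0],
    [0.88,2.7,1.35,0],
    [1.06,3.25,1.4,0],
    [1.24,3.8,1.45,0],
    [1.36,4.2,1.45,0],
    [1.36,4.2,1.45,0],
  ],
)

```text
time_s: 10.12
tool_pos: [0.5563, 0.1479, 0.0989]
tcp_rot: [0.701, -0.109, 0.112, -0.696]
wrist_force: [-0.7, -0.6, -0.6]
opening: 0.0426
```

Run:
```python
from h import *
s=env.sense();print(s["tool_pos"],s["wrist_force"])
a=save("scene","s6.png",None,(120,260,230,420),4)
```

```text
[0.55629537 0.14785165 0.09890524] [-0.67869373 -0.58728805 -0.64881877]
```

View pics/s6.png

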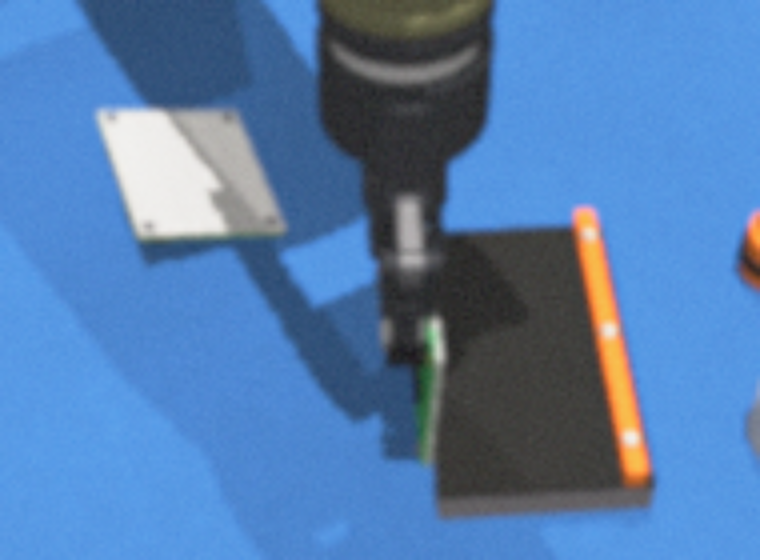

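arm_command(
  rows=[
    [0.12,0.4,0,0],
    [0.24,0.75,0,0],
    [0.36,1.1,0,0],
    [0.46,1.45,0,0],
    [0.57,1.8,0,0],
    [0.57,1.8,0,0],
  ],
)

```text
time_s: 10.92
tool_pos: [0.5624, 0.1661, 0.0991]
tcp_rot: [0.701, -0.109, 0.112, -0.696]
wrist_force: [0.4, -0.0, 3.4]
opening: 0.0425
```

Run:
```python
from h import *
s=env.sense();print(s["tool_pos"],s["wrist_force"])
a=save("scene","s7.png",None,(120,260,230,420),4)
```

```text
[0.56237017 0.16609552 0.09914185] [ 0.43847981 -0.03086827  3.39136506]
```

View pics/s7.png

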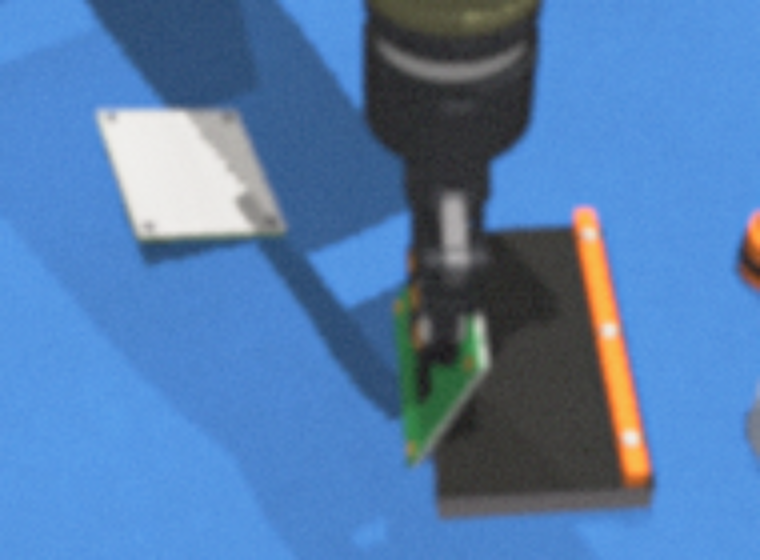

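arm_command(
  rows=[
    [0,0,0.5,0],
    [0,0,1.2,0],
    [0,0,2.2,0],
    [0,0,3.5,0],
    [0,0,4.5,0],
    [0,0,4.5,0],
  ],
)

```text
time_s: 11.72
tool_pos: [0.5632, 0.1661, 0.1459]
tcp_rot: [0.7, -0.108, 0.113, -0.696]
wrist_force: [0.3, 0.4, 0.2]
opening: 0.0428
```

Run:
```python
from h import *
s=env.sense();print(s["tool_pos"],s["wrist_force"])
a=save("scene","s8.png",None,(120,260,230,420),4)
cams.get_image("side")
for k,z in(("board",.0245),("board_heel",.027),("board_toe",.027),("bed_front",.022)):
    for n in("side","scene"):
        for r in models.spot_point(k,n)[:4]: 
            p=onplane(n,r["location"],z)
            if p[0]>.48: print(n,k,np.round(r["location"]),round(r["p"],2),np.round(p,3))
```

```text
[0.56316292 0.16611855 0.14586742] [0.33190059 0.44383984 0.24755551]
side board [211. 316.] 0.72 [0.562 0.163 0.024]
side board [201. 314.] 0.63 [0.567 0.197 0.024]
scene board [205. 338.] 0.74 [0.548 0.169 0.024]
side board_heel [198. 315.] 0.81 [0.571 0.206 0.027]
scene board_heel [206. 355.] 0.67 [0.564 0.203 0.027]
side board_toe [223. 312.] 0.75 [0.545 0.124 0.027]
scene board_toe [210. 317.] 0.91 [0.546 0.122 0.027]
side bed_front [168. 342.] 0.57 [0.664 0.307 0.022]
```

View pics/s8.png

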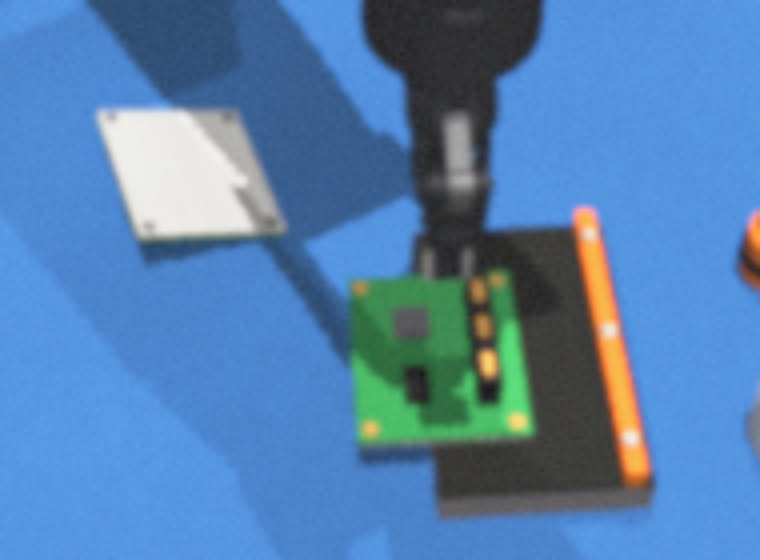

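arm_command(
  rows=[
    [-1.5,-4.3,0,0],
    [-3.1,-8.6,0,0],
    [-3.1,-8.6,-4,0],
    [-3.1,-8.6,-8,0],
    [-3.1,-8.6,-10.8,0],
    [-3.1,-8.6,-10.8,0],
    [-3.1,-8.6,-10.8,0],
  ],
)

```text
time_s: 13.1
tool_pos: [0.5321, 0.08, 0.037]
tcp_rot: [0.701, -0.108, 0.112, -0.696]
wrist_force: [1.0, -0.9, 0.0]
opening: 0.0424
```

Run:
```python
from h import *
s=env.sense();print(s["tool_pos"],s["wrist_force"])
cams.get_image("wrist");a=save("scene","s9.png",None,(120,260,230,420),4)
for k,z in(("board",.0245),("board_heel",.027),("board_toe",.027),("bed_front",.022)):
    for n in("wrist","scene"):
        for r in models.spot_point(k,n)[:4]: 
            p=onplane(n,r["location"],z)
            if p[0]>.48: print(n,k,np.round(r["location"]),round(r["p"],2),np.round(p,3))
```

```text
[0.53209338 0.08002747 0.03702011] [ 1.01498597 -0.94622084  0.00850548]
wrist board [ 66. 316.] 0.84 [0.558 0.169 0.024]
scene board [206. 340.] 0.82 [0.552 0.172 0.024]
scene board_heel [208. 358.] 0.82 [0.571 0.207 0.027]
wrist board_toe [179. 315.] 0.93 [0.542 0.126 0.027]
scene board_toe [207. 317.] 0.64 [0.537 0.124 0.027]
```

View pics/s9.png

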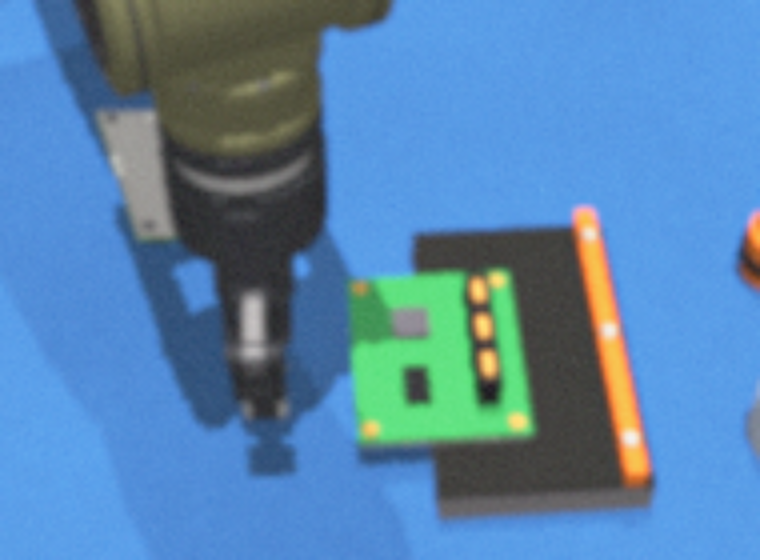

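arm_command(
  rows=[
    [0.4,1.2,0,0],
    [0.8,2.5,0,0],
    [1.0,3.1,0,0],
    [1.15,3.6,0,0],
    [1.3,4.1,0,0],
    [1.46,4.6,0,0],
    [1.6,5.0,0,0],
    [1.75,5.45,0,0],
    [1.9,5.9,0,0],
    [1.9,5.9,0,0],
  ],
)

```text
time_s: 14.85
tool_pos: [0.5505, 0.1394, 0.0361]
tcp_rot: [0.701, -0.109, 0.112, -0.696]
wrist_force: [-0.1, -1.0, -0.8]
opening: 0.0429
```

```bash
cat > m.py <<'E'
from h import *
s=env.sense();print(s["tool_pos"],s["wrist_force"])
u=np.array([.309,.951]);v=np.array([-.951,.309]);f=np.array([.553,.161])
for c in("wrist","scene","side"):cams.get_image(c)
for k,z in(("board",.0245),("board_heel",.027),("board_toe",.027),("bed_front",.022)):
    for n in("wrist","scene","side"):
        for r in models.spot_point(k,n)[:4]: 
            p=onplane(n,r["location"],z)
            if p[0]>.48: print(n,k,round(r["p"],2),np.round(p,3),"bed",np.round([(p[:2]-f)@u-.055,(p[:2]-f)@v],3))
E
python3 m.py
```

```text
[0.5504576  0.13941988 0.03610433] [-0.05787829 -0.95107912 -0.79167432]
wrist board 0.92 [0.566 0.193 0.024] bed [-0.02  -0.002]
scene board 0.61 [0.562 0.194 0.024] bed [-0.021  0.001]
side board 0.61 [0.567 0.193 0.025] bed [-0.02  -0.003]
wrist board_heel 0.95 [0.58  0.236 0.027] bed [ 0.024 -0.002]
scene board_heel 0.63 [0.577 0.232 0.027] bed [ 0.02  -0.001]
scene board_heel 0.21 [0.669 0.317 0.027] bed [ 0.129 -0.062]
side board_heel 0.62 [0.579 0.227 0.027] bed [ 0.016 -0.004]
side board_heel 0.27 [0.549 0.347 0.027] bed [0.121 0.061]
wrist board_toe 0.83 [0.55  0.15  0.027] bed [-0.066 -0.001]
scene board_toe 0.68 [0.545 0.154 0.027] bed [-0.064  0.005]
side board_toe 0.84 [0.552 0.153 0.027] bed [-0.062 -0.002]
side bed_front 0.66 [0.556 0.162 0.022] bed [-0.053 -0.003]
```

arm_command(
  rows=[
    [0.1,0.3,0,0],
    [0.18,0.55,0,0],
    [0.26,0.8,0,0],
    [0.28,0.86,0,0],
    [0.28,0.86,0,0],
  ],
)

```text
time_s: 16.23
tool_pos: [0.5531, 0.1477, 0.0361]
tcp_rot: [0.701, -0.109, 0.112, -0.696]
wrist_force: [-0.2, 0.0, 0.7]
opening: 0.0422
```

```bash
python3 m.py
```

```text
[0.55312564 0.14774845 0.03607949] [-0.23696522  0.00904611  0.67828034]
wrist board 0.8 [0.569 0.202 0.024] bed [-0.011 -0.003]
scene board 0.9 [0.573 0.201 0.024] bed [-0.011 -0.007]
side board 0.77 [0.577 0.202 0.024] bed [-0.009 -0.01 ]
wrist board_heel 0.85 [0.583 0.244 0.027] bed [ 0.033 -0.003]
scene board_heel 0.87 [0.577 0.24  0.027] bed [0.027 0.002]
side board_heel 0.89 [0.575 0.237 0.027] bed [0.024 0.003]
side board_heel 0.61 [0.692 0.063 0.027] bed [-0.105 -0.162]
wrist board_toe 0.63 [0.554 0.159 0.027] bed [-0.057 -0.002]
scene board_toe 0.9 [0.555 0.152 0.027] bed [-0.063 -0.005]
side board_toe 0.58 [0.557 0.156 0.027] bed [-0.059 -0.005]
side board_toe 0.53 [0.656 0.29  0.027] bed [ 0.1   -0.058]
scene bed_front 0.67 [0.567 0.367 0.022] bed [0.145 0.051]
side bed_front 0.98 [0.554 0.16  0.022] bed [-0.056 -0.002]
```

arm_command(
  rows=[
    [0.04,0.12,0,0],
    [0.08,0.25,0,0],
    [0.08,0.25,0,0],
  ],
)

```text
time_s: 17.35
tool_pos: [0.5539, 0.1501, 0.0361]
tcp_rot: [0.701, -0.109, 0.112, -0.696]
wrist_force: [-0.0, 0.3, -0.1]
opening: 0.0424
```

arm_command(
  rows=[
    [-0.5,-1.5,0,0],
    [-1.2,-4,0,0],
    [-1.9,-6,2,0],
    [-2.5,-8,6,0],
    [-3.5,-11,10,0],
    [-5,-16,12,0],
    [-5,-16,12,0],
    [-5,-16,12,0],
  ],
)

```text
time_s: 18.35
tool_pos: [0.5034, -0.0102, 0.1557]
tcp_rot: [0.701, -0.109, 0.112, -0.696]
wrist_force: [0.1, 0.1, 0.7]
opening: 0.0428
```

```bash
cat >> m.py <<'E'
for k in("plug","jar","driver"):
    for n in("scene","side"):
        for r in models.spot_point(k,n)[:1]: print(n,k,round(r["p"],2),np.round(onplane(n,r["location"],0),3))
save("scene","s10.png",None,(120,260,230,420),4)
E
python3 m.py
```

```text
[ 0.50336793 -0.01016142  0.15566012] [0.06159972 0.14059599 0.66195976]
scene board 0.91 [0.569 0.208 0.024] bed [-0.005 -0.001]
side board 0.53 [0.567 0.202 0.024] bed [-0.011 -0.001]
scene board_heel 0.74 [0.578 0.243 0.027] bed [0.031 0.001]
scene board_heel 0.48 [0.545 0.157 0.027] bed [-0.061  0.006]
side board_heel 0.51 [0.581 0.244 0.027] bed [ 0.032 -0.001]
scene board_toe 0.8 [0.553 0.164 0.027] bed [-0.052  0.001]
side board_toe 0.65 [0.554 0.161 0.027] bed [-0.054 -0.001]
side board_toe 0.54 [0.564 0.199 0.027] bed [-0.015  0.001]
scene bed_front 0.46 [0.551 0.159 0.022] bed [-0.058  0.002]
side bed_front 0.74 [0.558 0.167 0.022] bed [-0.048 -0.003]
side bed_front 0.42 [0.559 0.161 0.022] bed [-0.053 -0.005]
scene plug 0.87 [0.552 0.382 0.   ]
scene jar 0.84 [ 0.656  0.333 -0.   ]
side jar 0.77 [ 0.662  0.323 -0.   ]
scene driver 0.55 [0.708 0.1   0.   ]
side driver 0.72 [ 0.699  0.084 -0.   ]
```

View pics/s10.png

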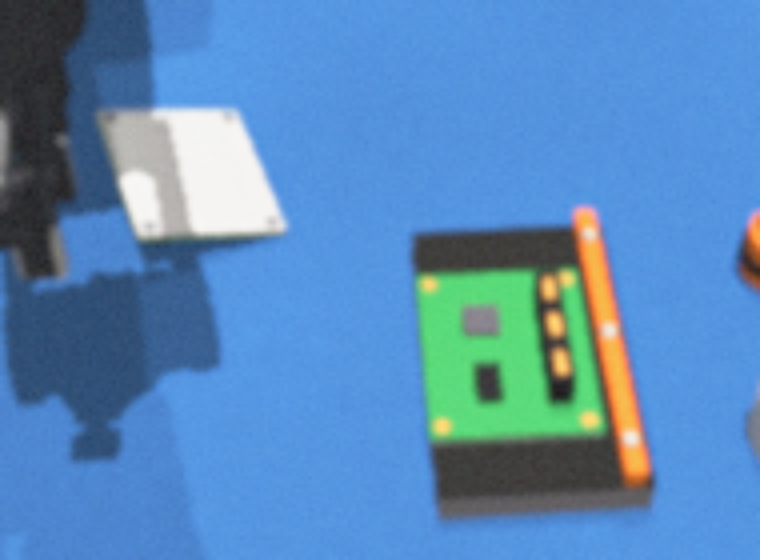

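The picture shows the board green side up and square on the bed. Its toe edge (crop columns 418–432) is flush with the bed front, and the gripper is well clear at the left.

```bash
python3 -c "
from rig import sign_off
print(sign_off())"
```

```text
the job is handed in; nothing more can be done
None
```

I did the task as described and handed it in at about 18 s; the hand-in reports no verdict. Using only the half-open fingertips, I pushed the farthest of the three look-alike boards against the bed front. I then raised its heel, tipped it upright and over onto the bed, and pushed its toe edge back until it was flush with the front.

**Final checks:**
- **Board:** it lies green side up and square to the bed. Its centre is at about x = -0.005 to -0.011 m in the bed frame, within about 1 mm of the middle, with essentially no overhang. By the geometry the stop limits x to -0.006, so the two cameras differ by their usual few mm.
- **Bystanders:** plug, jar and screwdriver came out within about 10 mm of their first readings, which is within the networks' scatter. The side camera did not find the plug in the last look; the scene camera did.
- **Robot:** the gripper is clear of everything.

**Deviations:**
- **Topple:** the connector rested briefly on the fingertips (about 3 N), so I raised them straight up to let the board fall.
- **Overhang:** it landed overhanging by about 36 mm instead of the expected 20 mm.
- **Forces:** the largest wrist force I read was about 9 N, sampled only at the end of each move.

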